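Let a jacked-up condensing unit down onto its feet

TASK

The condensing unit on the bench has its near edge raised on a small hydraulic jack. Crack the jack's release valve open with its lever, only as far as it takes to let the unit sink slowly and under control until all its feet stand on the bench (taking a couple of seconds or more, never let it drop), then turn the valve fully shut again, gently up against its stop without forcing it. Leave the other things on the bench alone.

Things in the scene. Friction and masses are not known exactly. Their poses are not given: they have to be found in the camera images.
- valve (a joint): Jack's release valve: a stiff horizontal lever, 5 to 11 N at its pin moves it, stays where left. 0 = shut, against the stop pin; opens anticlockwise from above, to 1.0 rad. Starts at 0.02-0.12. Nothing sinks until a crack point between 0.2 and 0.75 rad (hidden: varies with weight and wear); each 0.1 rad beyond adds about 0.05 rad/s of sinking. Turned back below it, the unit stops.
- valve_pin (a point): On the centre line of the upright black round grip pin at the free end of the valve lever, 20 mm under the pin's top and 100 mm above the bench; it moves with the lever. Pin diameter 14 mm, standing from 66 to 120 mm above the bench, 80 mm from the stem's axis; its x axis points outward along the lever. The steel lever bar below spans heights 56 to 68 mm, 12 mm wide.
- valve_axis (a point): On the vertical axis of the valve stem, 62 mm above the bench, over a grey 50 mm square block on the jack's base plate. Its axes are the jack's: the jack's column (90 by 66 mm, ram head up to 207 mm high) is centred 120 mm away along its -y, the unit lies beyond. The shut lever points 60 degrees anticlockwise of its +x axis.
- stop_pin: Upright steel stop pin, 12 mm diameter, from 8 to 73 mm above the bench (origin at its foot), beside the lever on its clockwise side, 51 mm from the stem's axis. The shut lever touches it. More than 20 N on it is too much; 1 to 8 N at the grip pin beyond what turns the lever is plenty.
- unit (a joint): How far the condensing unit (4 to 8 kg) has come down, rad: 0 = near edge raised (start), 0.19 = all four feet on the bench. It turns about the feet on its far side, 0.44 m from the valve stem along the jack's -y; 0.1 rad/s is about 28 mm/s at the raised edge, and more than that counts as a drop.
- unit_edge (a point): Middle of the upper edge of the unit's sheet-metal base plate on the side of the jack (base plate 320 by 290 mm, with a grey domed compressor, a finned condenser with fan and copper pipes on it, about 0.2 m tall). It is 90 mm above the bench at the start and 38 mm when the feet are down.
- wrench: Loose steel open wrench, 190 mm long, lying on the bench; origin at the middle of its underside. Bystander.
- tub: Loose open white plastic tub, 120 by 120 mm, 70 mm high; origin at the middle of its underside. Bystander.
- jar: Loose closed white jar, 80 mm diameter, 90 mm high; origin at the middle of its underside. Bystander.

How it is judged:
On the way, in this order (a step that is already met when the one before it is completed fails the run):
1. the valve is cracked open and the unit is on its way down (value of joint unit above 0.06 rad and value of joint valve above 0.15 rad), for 0.1 s.
2. the unit stands on all its feet (value of joint unit above 0.182 rad), for 0.2 s.
3. the valve is shut again (value of joint valve below 0.05 rad), for 0.2 s.
At the end, for the whole second after the job is handed in: The unit stands on all four feet (within 0.008 rad of fully down), and the valve lever is back against its stop (within 0.05 rad of shut, i.e. 4 mm at the pin), both at rest (value of joint unit above 0.182 rad and value of joint valve below 0.05 rad and velocity of joint valve between -0.05 and 0.05 rad/s and velocity of joint unit below 0.02 rad/s); the robot touches nothing.
It fails at once if the unit comes down faster than 0.11 rad/s (about 31 mm/s at its edge) (velocity of joint unit above 0.11 rad/s).
It fails at once if the stop pin is pressed with more than 20 N (contact force between stop_pin and anything else above 20 N).
It fails at once if the wrench is moved by more than 30 mm (distance of wrench from where it was at the start of the episode above 0.03 m).
It fails at once if the tub is moved by more than 30 mm (distance of tub from where it was at the start of the episode above 0.03 m).
It fails at once if the jar is moved by more than 30 mm (distance of jar from where it was at the start of the episode above 0.03 m).
It also fails if it takes over 72 s, if anything falls off the work surface, if the arm or the gripper's body presses on something with over 40 N, if the wrist force passes 120 N, or if a joint passes its speed limit or range.

ROBOT

A 6-joint arm with a two-finger parallel gripper is mounted at the origin on the work surface. World frame = base frame: x ahead of the robot, y to its left, z up, the work surface at z = 0. Lengths are in m, angles in rad, forces in N, time in s.
With the tool pointing down it reaches from about 0.3 to 0.875 m from the base axis. Payload 6.4 kg.
Tool frame: the origin (TCP) lies between the finger pads; the fingertips stand 8 mm ahead of it and the grasp point (between the pads) lies 11 mm behind it; z points along the fingers, y is the line along which they close (so a half turn about z gives the same grasp; the last joint's range is limited). The gripper opens to 85 mm and grips with 20 to 120 N. Pads are 22 mm wide; open, the fingers measure 114 mm over their backs; the gripper's body (76 mm by 85 mm) begins 54 mm behind the grasp point. The pads swing forward as they close: fully open they stand 13 mm farther back than shut.
Start: joints at [-1.451, 0.181, 1.607, -0, 1.354, -0.206], TCP at [0.184, -0.545, 0.239] pointing down, gripper open.
Joint ranges: [-2.99, 2.99], [-0.89, 2.07], [0.3, 2.58], [-1.14, 4.28], [0, 2.63], [-3.12, 3.12]. Speed limits (rad/s): [2.57, 2.57, 3.01, 3.14, 3.14, 3.14].

INTERFACE

Orientations are given as [roll, pitch, yaw] about the fixed x, y, z axes, in that order (R = Rz(yaw) Ry(pitch) Rx(roll)).
In Python, from plant import read_state, snapshot, camera_info, job_done, search_frame gives the robot as it stands. The module is installed in compiled form; this text tells all that it offers.
- The arm moves only by the shell command python3 -m jog 'ROWS' [FORCE]. ROWS is JSON, a list of rows, each an object of numbers: "fingers": the finger opening in mm, from 0 to 85.4; "x", "y", "z": the shift along the tool's x, y, z in mm; "rx", "ry", "rz": the turn, a rotation vector about the tool's x, y, z in degrees. In form: [{"fingers": .., "x": .., "y": .., "z": .., "rx": .., "ry": .., "rz": ..}, ...]. A call has 1 to 12 rows; each row is the pose to reach, as a shift and turn from the pose commanded when the call began, along the tool's axes at that moment; what a row does not reach only later rows make up. A row lasts 1/8 s, in which the tool goes at most 62.5 mm and 10.7 degrees, less where a joint would pass 70% of its speed; a pose out of reach is approached as far as the arm can. A call with a gripper value outside its range is refused whole. The fingers move at their own pace and stop on an object; FORCE is the grip in N (left out, the last holds). Time passes only in rows, so rows that repeat a pose let the fingers close. It gives the time, the measured TCP pose, the force, the opening and the grip force at its end, in the units of the state.
- read_state(): the state, without advancing time (a new reading comes with each control period).
- snapshot(name): name is "scene" or "side" or "wrist"; returns (picture, depth): 420x560x3 uint8, blue, green, red; 420x560 float32, m along the optical axis (not along the pixel's ray), 0 where there is no reading.
- camera_info(name): a dict with "K" (3x3 intrinsics, pixels), "R" (3x3) and "t" (3): a world point X has camera coordinates R X + t; the wrist camera has in their place "tool_from_camera" (4x4, takes a point from camera to tool coordinates, whose origin is the TCP and whose axes are the flange's). Camera axes: x right, y down, z forward; pixel columns grow to the right and rows downward; lengths in m; the calibration is good to about 2 mm. A picture is of the moment at which its call begins: read the wrist's pose just before it. camera_info takes no time and is no camera call.
- job_done(): hands the job in; it is judged then, once.
Trained networks look in the newest picture that a camera, given by its name, has taken for a name from the list of things; names that differ only in an ending like _2 or _b are one class to them, and where a whole thing is asked for, a point or a joint stands for the part that bears it (a point fixed in the world has none). Each returns a list of dicts, best first, with "p" (0 to 1); they miss things now and then, are a little off and sometimes report something else, mostly with a low value. They report only what shows in the picture. A call takes as long as a camera call.
- search_frame(query, camera): "point" ([column, row] in pixels, amid what is visible of it).
The state is a dict: "time": time; "qpos": joint angles; "joint_velocities": joint speeds; "joint_torque": joint torques, N m; "ee_pos": TCP position; "tcp_rot": TCP orientation; "contact_force": force on the tool from outside, world axes, zero at the start; "wrist_torque": the same for the moment, N m; "opening": finger opening in m; "gripper_force": force on a finger pad.
Only numpy, scipy, OpenCV 4.12 (cv2) and the standard library are available. Lean on these libraries where they do the work, as an engineer would, in place of code of your own. Each camera call takes 0.05 s, during which the arm holds its last target. There are 200 camera calls.

## Working session

There is one attempt and no reset: what is moved stays moved. The work goes in short steps, Python scripts to look and compute and a shell command to move; the robot and the scene stay as the last step left them, time stands still between calls to the robot, and variables do not carry over. Pictures are saved under pics/ and viewed, at most 10 in all, crops included, and the job is handed in when it is done.

```bash
mkdir -p pics
cat > h.py <<'E'
import numpy as np, cv2
from plant import *
from scipy.spatial.transform import Rotation as Ro
def shot(cam):
    s=read_state(); pic,d=snapshot(cam); return s,pic,d
def T(s):
    M=np.eye(4); M[:3,:3]=Ro.from_euler('xyz',s['tcp_rot']).as_matrix(); M[:3,3]=s['ee_pos']; return M
def world(cam,s,d,u,v,z=None):
    c=camera_info(cam); K=np.array(c['K'])
    ui,vi=int(round(u)),int(round(v)); w=d[max(0,vi-1):vi+2,max(0,ui-1):ui+2]; dep=np.median(w[w>0]) if (w>0).any() else 0
    r=np.linalg.inv(K)@[u,v,1]
    if cam=='wrist':
        M=T(s)@np.array(c['tool_from_camera']); R=M[:3,:3]; o=M[:3,3]
    else:
        R=np.array(c['R']).T; o=-R@np.array(c['t'])
    if z is not None: dep=(z-o[2])/(R@r)[2]
    return o+R@r*dep
E
python3 - <<'E'
from h import *
np.set_printoptions(precision=3,suppress=True)
s=read_state(); print({k:np.round(v,3) for k,v in s.items()})
for cam in ['scene','side','wrist']:
    s,p,d=shot(cam); cv2.imwrite(f'pics/{cam}0.png',p); np.save(f'd_{cam}.npy',d)
    for q in ['valve_pin','valve','stop_pin','unit_edge','wrench','tub','jar']:
        for r in search_frame(q,cam)[:2]: print(cam,q,round(r['p'],2),np.round(r['point']),world(cam,s,d,*r['point']))
E
```

```text
{'time': np.float64(0.0), 'qpos': array([-1.451,  0.182,  1.608,  0.   ,  1.354, -0.206]), 'joint_velocities': array([ 0.   ,  0.001, -0.002,  0.001, -0.   , -0.002]), 'joint_torque': array([ -0.   , -44.487, -35.134,  -0.   ,   0.009,   0.   ]), 'ee_pos': array([ 0.184, -0.544,  0.238]), 'tcp_rot': array([-3.14 , -0.   ,  0.326]), 'contact_force': array([-0.746, -0.497, -0.669]), 'wrist_torque': array([0.004, 0.034, 0.001]), 'gripper_force': np.float64(0.0), 'opening': np.float64(0.085)}
scene valve_pin 0.64 [289. 228.] [0.571 0.111 0.068]
scene valve 0.78 [289. 228.] [0.57  0.112 0.069]
scene stop_pin 0.73 [188. 172.] [ 0.614 -0.188  0.07 ]
scene stop_pin 0.57 [286. 244.] [0.595 0.126 0.044]
scene unit_edge 0.7 [169. 164.] [ 0.622 -0.257  0.058]
scene wrench 0.86 [359. 312.] [0.603 0.348 0.007]
scene wrench 0.71 [289. 229.] [0.573 0.114 0.069]
scene tub 0.75 [422. 260.] [0.394 0.378 0.004]
scene jar 0.94 [430. 307.] [0.535 0.465 0.089]
side valve_pin 0.69 [263. 226.] [0.575 0.112 0.067]
side valve 0.57 [261. 226.] [0.596 0.051 0.014]
side unit_edge 0.65 [260. 143.] [ 0.687 -0.337  0.044]
side wrench 0.61 [238. 312.] [0.581 0.356 0.006]
side tub 0.78 [310. 324.] [0.415 0.357 0.004]
side jar 0.73 [256. 344.] [0.502 0.499 0.087]
```

View pics/scene0.png

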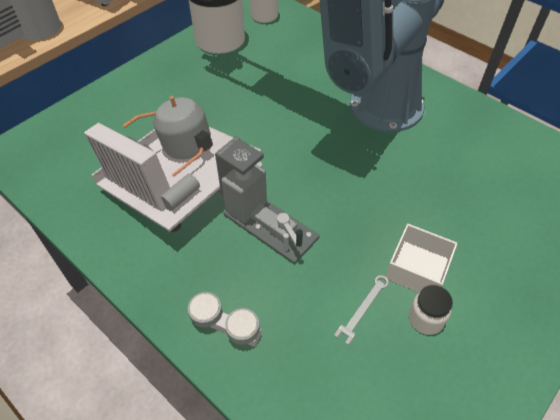

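View pics/side0.png

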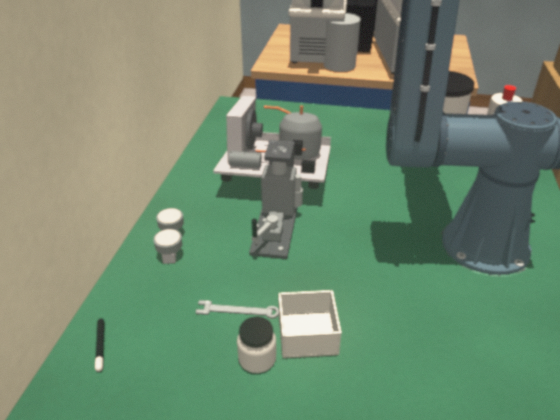

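The scene picture shows the jack's column at (242,180), the valve stem around (284,218) and the black pin at about (299,237). The unit is to its left, and the wrench, tub and jar are to the lower right, well clear. Next I'll work out the move to a close view.

Run:
```python
from h import *
np.set_printoptions(precision=3,suppress=True)
s=read_state()
for cam,pts in [('scene',[(299,233,.12),(299,237,.1),(284,218,.07),(241,155,.207)]),('side',[(255,227,.1),(281,148,.207)])]:
    d=np.load(f'd_{cam}.npy')
    for u,v,z in pts: print(cam,u,v,world(cam,s,d,u,v),world(cam,s,d,u,v,z))
print(np.array(camera_info('wrist')['tool_from_camera']),camera_info('wrist')['K'])
M=T(s); print(M)
# view pose
for tgt in [(0.5,0.1,0.40)]: print((M[:3,:3].T@(np.array(tgt)-M[:3,3]))*1000)
```

```text
scene 299 233 [0.592 0.16  0.118] [0.593 0.161 0.12 ]
scene 299 237 [0.592 0.161 0.104] [0.59  0.159 0.1  ]
scene 284 218 [0.559 0.087 0.073] [0.558 0.085 0.07 ]
scene 241 155 [ 0.566 -0.036  0.206] [ 0.567 -0.036  0.207]
side 255 227 [0.584 0.162 0.101] [0.585 0.16  0.1  ]
side 281 148 [ 0.559 -0.047  0.208] [ 0.56  -0.049  0.207]
[[ 0.001 -0.959 -0.283  0.073]
 [ 1.     0.001  0.     0.   ]
 [-0.    -0.283  0.959 -0.136]
 [ 0.     0.     0.     1.   ]] [[345.679   0.    280.485]
 [  0.    345.679 207.031]
 [  0.      0.      1.   ]]
[[ 0.947  0.32  -0.     0.184]
 [ 0.32  -0.947  0.    -0.545]
 [ 0.    -0.    -1.     0.239]
 [ 0.     0.     0.     1.   ]]
[ 505.705 -509.708 -160.686]
```

```bash
python3 -m jog '[{"z":-60},{"z":-120},{"x":30,"y":-20,"z":-160},{"x":80,"y":-65,"z":-160},{"x":130,"y":-110,"z":-160,"rz":-5},{"x":175,"y":-150,"z":-160,"rz":-10},{"x":220,"y":-190,"z":-160,"rz":-15},{"x":265,"y":-230,"z":-160,"rz":-20},{"x":310,"y":-272,"z":-160,"rz":-25},{"x":355,"y":-312,"z":-160,"rz":-30},{"x":400,"y":-352,"z":-160,"rz":-35},{"x":445,"y":-392,"z":-160,"rz":-40}]'
python3 - <<'E'
from h import *
np.set_printoptions(precision=4,suppress=True)
s=read_state();M=T(s);print(s['tcp_rot'],np.array(s['qpos']))
tgt=np.array([.589,.160,.26]);print(M[:3,:3].T@(tgt-M[:3,3])*1000)
E
```

```text
[-3.1415 -0.      0.3258] [-1.4513  0.1808  1.607  -0.      1.3538 -0.2063]
[ 609.2252 -538.0556  -20.6827]invalid input at $[0]: expected keys fingers, x, y, z, rx, ry, rz
```

```bash
python3 -m jog '[{"fingers":85,"x":0,"y":0,"z":-60,"rx":0,"ry":0,"rz":0},{"fingers":85,"x":0,"y":0,"z":-120,"rx":0,"ry":0,"rz":0},{"fingers":85,"x":30,"y":-20,"z":-160,"rx":0,"ry":0,"rz":0},{"fingers":85,"x":80,"y":-65,"z":-160,"rx":0,"ry":0,"rz":0},{"fingers":85,"x":130,"y":-110,"z":-160,"rx":0,"ry":0,"rz":-5},{"fingers":85,"x":175,"y":-150,"z":-160,"rx":0,"ry":0,"rz":-10},{"fingers":85,"x":220,"y":-190,"z":-160,"rx":0,"ry":0,"rz":-15},{"fingers":85,"x":265,"y":-230,"z":-160,"rx":0,"ry":0,"rz":-20},{"fingers":85,"x":310,"y":-272,"z":-160,"rx":0,"ry":0,"rz":-25},{"fingers":85,"x":355,"y":-312,"z":-160,"rx":0,"ry":0,"rz":-30},{"fingers":85,"x":400,"y":-352,"z":-160,"rx":0,"ry":0,"rz":-35},{"fingers":85,"x":445,"y":-392,"z":-160,"rx":0,"ry":0,"rz":-40}]'
python3 - <<'E'
from h import *
np.set_printoptions(precision=4,suppress=True)
s=read_state();M=T(s);print(s['tcp_rot'],np.array(s['qpos']))
tgt=np.array([.589,.160,.26]);print(M[:3,:3].T@(tgt-M[:3,3])*1000)
E
```

```text
time: 2.7
ee_pos: [0.4809, -0.029, 0.3996]
tcp_rot: [3.14, -0.0, 1.027]
contact_force: [0.0, -0.9, 0.8]
opening: 0.0851
gripper_force: 0.0
[ 3.1405 -0.0001  1.0269] [-0.3072 -0.1222  1.6008 -0.0001  1.6618  0.2367]
[217.6613  -5.4101 139.6722]
```

```bash
python3 -m jog '[{"fingers":60,"x":50,"y":-1,"z":0,"rx":0,"ry":0,"rz":-3},{"fingers":40,"x":105,"y":-3,"z":20,"rx":0,"ry":0,"rz":-7},{"fingers":40,"x":160,"y":-4,"z":60,"rx":0,"ry":0,"rz":-7},{"fingers":40,"x":217,"y":-5,"z":100,"rx":0,"ry":0,"rz":-7},{"fingers":40,"x":217,"y":-5,"z":140,"rx":0,"ry":0,"rz":-7},{"fingers":40,"x":217,"y":-5,"z":140,"rx":0,"ry":0,"rz":-7},{"fingers":40,"x":217,"y":-5,"z":140,"rx":0,"ry":0,"rz":-7}]'
python3 - <<'E'
from h import *
np.set_printoptions(precision=4,suppress=True)
s,p,d=shot('wrist'); cv2.imwrite('pics/w1.png',p); np.save('d_w1.npy',d)
print(s['tcp_rot'])
for q in ['valve_pin','valve','stop_pin']:
    for r in search_frame(q,'wrist')[:2]: print(q,round(r['p'],2),np.round(r['point']),world('wrist',s,d,*r['point']))
E
```

```text
time: 3.58
ee_pos: [0.5894, 0.1565, 0.2612]
tcp_rot: [3.14, -0.001, 1.146]
contact_force: [-0.3, 0.5, 0.9]
opening: 0.0397
gripper_force: 0.0
[ 3.1398 -0.0007  1.1457]
valve_pin 0.64 [277. 233.] [0.566  0.1106 0.0694]
stop_pin 0.51 [294. 208.] [0.5918 0.127  0.0697]
```

View pics/w1.png

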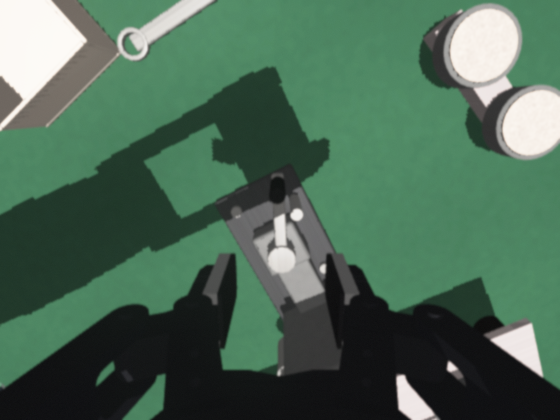

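The picture shows the pin top near (278,180), the stem knob at (282,260) and the stop pin at (297,214), almost touching the lever. Next I'll convert these to positions.

Run:
```python
from h import *
np.set_printoptions(precision=4,suppress=True)
p=cv2.imread('pics/w1.png'); d=np.load('d_w1.npy'); s=read_state()
g=p.max(2); 
# pin top: segment by depth height
c=camera_info('wrist');K=np.array(c['K']);M=T(s)@np.array(c['tool_from_camera'])
v,u=np.mgrid[150:290,230:330]; dd=d[v,u]
P=(np.stack([u,v,np.ones_like(u)],-1)@np.linalg.inv(K).T)*dd[...,None]@M[:3,:3].T+M[:3,3]
def blob(m,n): 
    k,l,st,_=cv2.connectedComponentsWithStats(m.astype(np.uint8)); i=1+st[1:,4].argmax(); q=P[l==i]; uv=np.c_[u[l==i],v[l==i]]
    print(n,len(q),(q.min(0)+q.max(0))/2,np.median(q,0),uv.min(0),uv.max(0))
    return (q.min(0)+q.max(0))/2
z=P[...,2]; ok=dd>0
pin=blob(ok&(z>.112)&(z<.13)&(v<215),'pintop')
for lo,hi in [(.07,.1)]: 
    m=ok&(z>lo)&(z<hi)&(v>235); 
    if m.any(): stem=blob(m,'stem')
print(z[260-150,282-230],z[214-150,297-230])
stem=world('wrist',s,d,282,259.5); stop=world('wrist',s,d,297,214)
print('stem',stem,'stop',stop)
for a,b in((stem,pin),(stem,stop)): e=(b-a)[:2]; print(np.linalg.norm(e),np.degrees(np.arctan2(e[1],e[0])))
M=T(s);print('tool',M[:3,:3].T@(pin-M[:3,3])*1000, s['ee_pos'])
```

```text
pintop 246 [0.5881 0.1574 0.1183] [0.5885 0.1583 0.1222] [269 186] [285 204]
stem 689 [0.5589 0.0884 0.0733] [0.5606 0.0855 0.0742] [268 236] [295 273]
0.0739542243748364 0.074486552931179
stem [0.5598 0.0834 0.0744] stop [0.5933 0.1221 0.0754]
0.07928360241435736 69.05869750426037
0.051186575564413014 49.070631466844105
tool [  0.0318  -2.5262 143.6731] [0.5898 0.1563 0.262 ]
```

```bash
python3 -m jog '[{"fingers":40,"x":0,"y":-2.5,"z":50,"rx":0,"ry":0,"rz":-3.4},{"fingers":40,"x":0,"y":-2.5,"z":100,"rx":0,"ry":0,"rz":-3.4},{"fingers":40,"x":0,"y":-2.5,"z":140,"rx":0,"ry":0,"rz":-3.4},{"fingers":40,"x":0,"y":-2.5,"z":160,"rx":0,"ry":0,"rz":-3.4},{"fingers":30,"x":0,"y":-2.5,"z":172,"rx":0,"ry":0,"rz":-3.4},{"fingers":24,"x":0,"y":-2.5,"z":172,"rx":0,"ry":0,"rz":-3.4},{"fingers":24,"x":0,"y":-2.5,"z":172,"rx":0,"ry":0,"rz":-3.4}]' 20
python3 - <<'E'
from h import *
s,p,d=shot('wrist'); cv2.imwrite('pics/w2.png',p); print(s['contact_force'],s['tcp_rot'])
E
```

```text
time: 4.65
ee_pos: [0.5877, 0.1581, 0.089]
tcp_rot: [3.139, -0.001, 1.205]
contact_force: [-0.0, -0.2, 0.4]
opening: 0.0239
gripper_force: 0.0
[-0.02890303 -0.21548654  0.38438527] [ 3.13899437e+00 -1.19294173e-03  1.20546377e+00]
```

View pics/w2.png

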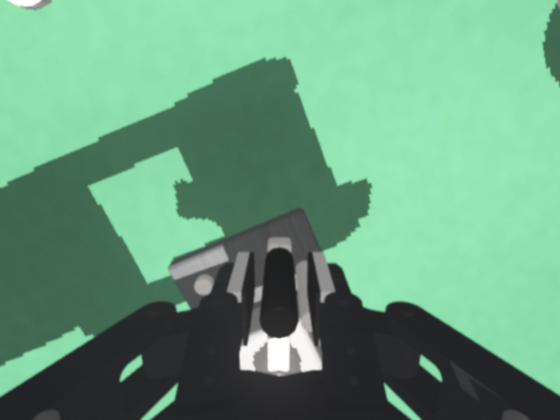

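The pin stands centred between the pads, at (279,280). I'll close on it and set up a measure of the unit's tilt.

```bash
cat > u.py <<'E'
from h import *
def cloud(cam,d):
    c=camera_info(cam);K=np.array(c['K']);R=np.array(c['R']);t=np.array(c['t'])
    v,u=np.nonzero(d>0); P=np.stack([u,v,np.ones_like(u)],-1)@np.linalg.inv(K).T*d[v,u][:,None]
    return (P-t)@R
def tilt(cam,d):
    P=cloud(cam,d); a=np.radians(2.7); q=P[:,:2]-[.560,.0834]
    xj=q@[np.cos(a),np.sin(a)]; D=-q@[-np.sin(a),np.cos(a)]
    m=(D>.17)&(D<.30)&(abs(xj)<.155); t=(P[m,2]-.038)/(.44-D[m]); t=t[(t>-.06)&(t<.28)]
    h,e=np.histogram(t,np.arange(-.06,.281,.01)); i=h.argmax(); w=t[abs(t-e[i]-.005)<.015]
    return round(float(np.median(w)),4),len(w)
def look():
    s=read_state(); o=[tilt(c,snapshot(c)[1]) for c in('scene','side')]
    p=np.array(s['ee_pos'][:2])-[.560,.0834]; f=np.array(s['contact_force']); 
    ang=np.degrees(np.arctan2(p[1],p[0])); e=p/np.linalg.norm(p)
    print('t',round(s['time'],2),'tilt',o,'lever',round(np.radians(ang-62.7),3),'r',round(np.linalg.norm(p)*1e3,1),'Frad',round(f[:2]@e,1),'Ftan',round(float(f[:2]@[-e[1],e[0]]),1),'open',round(s['opening']*1e3,1),'grip',round(s['gripper_force'],1))
E
python3 -m jog '[{"fingers":8,"x":0,"y":0,"z":0,"rx":0,"ry":0,"rz":0},{"fingers":8,"x":0,"y":0,"z":0,"rx":0,"ry":0,"rz":0},{"fingers":8,"x":0,"y":0,"z":0,"rx":0,"ry":0,"rz":0},{"fingers":8,"x":0,"y":0,"z":0,"rx":0,"ry":0,"rz":0}]' 25
python3 - <<'E'
from u import *
for c in('scene','side'): print(tilt(c,np.load(f'd_{c}.npy')))
look()
E
```

```text
time: 5.2
ee_pos: [0.5873, 0.1582, 0.0887]
tcp_rot: [3.14, -0.001, 1.205]
contact_force: [-1.2, 0.2, 6.9]
opening: 0.0134
gripper_force: 24.4
(0.1956, 1485)
(0.1983, 599)
t 5.2 tilt [(0.1952, 1498), (0.2008, 364)] lever 0.126 r 79.6 Frad -0.2 Ftan 1.2 open 13.4 grip 24.4
```

```bash
python3 -m jog '[{"fingers":8,"x":0,"y":-1.6,"z":0,"rx":0,"ry":0,"rz":-1.1},{"fingers":8,"x":-0.1,"y":-3.2,"z":0,"rx":0,"ry":0,"rz":-2.3},{"fingers":8,"x":-0.2,"y":-4.8,"z":0,"rx":0,"ry":0,"rz":-3.4},{"fingers":8,"x":-0.3,"y":-6.3,"z":0,"rx":0,"ry":0,"rz":-4.5},{"fingers":8,"x":-0.3,"y":-6.3,"z":0,"rx":0,"ry":0,"rz":-4.5}]'; python3 -c "from u import *;look()"
python3 -m jog '[{"fingers":8,"x":0,"y":-2,"z":0,"rx":0,"ry":0,"rz":-1.4},{"fingers":8,"x":-0.1,"y":-4,"z":0,"rx":0,"ry":0,"rz":-2.9},{"fingers":8,"x":-0.1,"y":-4,"z":0,"rx":0,"ry":0,"rz":-2.9},{"fingers":8,"x":-0.1,"y":-4,"z":0,"rx":0,"ry":0,"rz":-2.9},{"fingers":8,"x":-0.1,"y":-4,"z":0,"rx":0,"ry":0,"rz":-2.9}]'; python3 -c "from u import *;look()"
```

```text
time: 5.92
ee_pos: [0.5827, 0.1599, 0.0888]
tcp_rot: [3.137, -0.002, 1.284]
contact_force: [5.0, -0.9, 3.5]
opening: 0.0129
gripper_force: 24.7
t 5.92 tilt [(0.1932, 1492), (0.1962, 383)] lever 0.188 r 79.7 Frad 0.5 Ftan -5.0 open 12.9 grip 24.7
time: 6.65
ee_pos: [0.5785, 0.1611, 0.0887]
tcp_rot: [3.137, -0.001, 1.335]
contact_force: [4.9, 0.1, 6.9]
opening: 0.0132
gripper_force: 24.8
t 6.65 tilt [(0.1876, 1471), (0.193, 385)] lever 0.243 r 79.9 Frad 1.3 Ftan -4.7 open 13.2 grip 24.8
```

```bash
python3 -m jog '[{"fingers":8,"x":0,"y":0,"z":0,"rx":0,"ry":0,"rz":0},{"fingers":8,"x":0,"y":0,"z":0,"rx":0,"ry":0,"rz":0},{"fingers":8,"x":0,"y":0,"z":0,"rx":0,"ry":0,"rz":0},{"fingers":8,"x":0,"y":0,"z":0,"rx":0,"ry":0,"rz":0}]'; python3 -c "from u import *;look()"
```

```text
time: 7.25
ee_pos: [0.5785, 0.1611, 0.0887]
tcp_rot: [3.137, -0.001, 1.335]
contact_force: [5.2, 0.3, 5.7]
opening: 0.0134
gripper_force: 24.8
t 7.25 tilt [(0.1878, 1452), (0.193, 396)] lever 0.242 r 79.9 Frad 1.5 Ftan -5.0 open 13.4 grip 24.8
```

```bash
python3 -m jog '[{"fingers":8,"x":0,"y":-2,"z":0,"rx":0,"ry":0,"rz":-1.4},{"fingers":8,"x":-0.1,"y":-4,"z":0,"rx":0,"ry":0,"rz":-2.9},{"fingers":8,"x":-0.1,"y":-4,"z":0,"rx":0,"ry":0,"rz":-2.9},{"fingers":8,"x":-0.1,"y":-4,"z":0,"rx":0,"ry":0,"rz":-2.9},{"fingers":8,"x":-0.1,"y":-4,"z":0,"rx":0,"ry":0,"rz":-2.9}]'; python3 -c "from u import *;look()"
```

```text
time: 7.98
ee_pos: [0.5745, 0.1621, 0.0887]
tcp_rot: [3.138, -0.001, 1.385]
contact_force: [4.3, 1.5, 7.0]
opening: 0.0133
gripper_force: 24.8
t 7.97 tilt [(0.184, 1520), (0.1879, 400)] lever 0.295 r 80.0 Frad 2.3 Ftan -3.9 open 13.3 grip 24.8
```

```bash
python3 -m jog '[{"fingers":8,"x":0,"y":0,"z":0,"rx":0,"ry":0,"rz":0},{"fingers":8,"x":0,"y":0,"z":0,"rx":0,"ry":0,"rz":0},{"fingers":8,"x":0,"y":0,"z":0,"rx":0,"ry":0,"rz":0},{"fingers":8,"x":0,"y":0,"z":0,"rx":0,"ry":0,"rz":0}]'; python3 -c "from u import *;look()"
```

```text
time: 8.57
ee_pos: [0.5745, 0.1621, 0.0887]
tcp_rot: [3.138, -0.001, 1.385]
contact_force: [4.3, 0.8, 5.5]
opening: 0.0134
gripper_force: 24.8
t 8.57 tilt [(0.1843, 1517), (0.1875, 392)] lever 0.295 r 80.0 Frad 1.6 Ftan -4.1 open 13.4 grip 24.8
```

```bash
for i in 1; do python3 -m jog '[{"fingers":8,"x":0,"y":-2,"z":0,"rx":0,"ry":0,"rz":-1.4},{"fingers":8,"x":-0.1,"y":-4,"z":0,"rx":0,"ry":0,"rz":-2.9},{"fingers":8,"x":-0.1,"y":-4,"z":0,"rx":0,"ry":0,"rz":-2.9},{"fingers":8,"x":-0.1,"y":-4,"z":0,"rx":0,"ry":0,"rz":-2.9}]' >/dev/null; python3 -c "from u import *;look()"
python3 -m jog '[{"fingers":8,"x":0,"y":0,"z":0,"rx":0,"ry":0,"rz":0},{"fingers":8,"x":0,"y":0,"z":0,"rx":0,"ry":0,"rz":0}]' >/dev/null; python3 -c "from u import *;look()"; done
```

```text
t 9.18 tilt [(0.1779, 1456), (0.1834, 406)] lever 0.345 r 80.1 Frad 1.5 Ftan -5.3 open 13.4 grip 24.8
t 9.53 tilt [(0.1777, 1467), (0.1839, 402)] lever 0.345 r 80.1 Frad 1.5 Ftan -4.6 open 13.2 grip 24.8
```

```bash
for i in 1; do python3 -m jog '[{"fingers":8,"x":0,"y":-2,"z":0,"rx":0,"ry":0,"rz":-1.4},{"fingers":8,"x":-0.1,"y":-4,"z":0,"rx":0,"ry":0,"rz":-2.9},{"fingers":8,"x":-0.1,"y":-4,"z":0,"rx":0,"ry":0,"rz":-2.9},{"fingers":8,"x":-0.1,"y":-4,"z":0,"rx":0,"ry":0,"rz":-2.9}]' >/dev/null; python3 -c "from u import *;look()"
python3 -m jog '[{"fingers":8,"x":0,"y":0,"z":0,"rx":0,"ry":0,"rz":0},{"fingers":8,"x":0,"y":0,"z":0,"rx":0,"ry":0,"rz":0}]' >/dev/null; python3 -c "from u import *;look()"; done
```

```text
t 10.12 tilt [(0.173, 1508), (0.1769, 426)] lever 0.397 r 80.2 Frad 1.8 Ftan -3.9 open 13.2 grip 24.8
t 10.47 tilt [(0.1733, 1488), (0.1765, 424)] lever 0.397 r 80.3 Frad 0.9 Ftan -3.1 open 13.3 grip 24.8
```

```bash
for i in 1; do python3 -m jog '[{"fingers":8,"x":0,"y":-2,"z":0,"rx":0,"ry":0,"rz":-1.4},{"fingers":8,"x":-0.1,"y":-4,"z":0,"rx":0,"ry":0,"rz":-2.9},{"fingers":8,"x":-0.1,"y":-4,"z":0,"rx":0,"ry":0,"rz":-2.9},{"fingers":8,"x":-0.1,"y":-4,"z":0,"rx":0,"ry":0,"rz":-2.9}]' >/dev/null; python3 -c "from u import *;look()"
python3 -m jog '[{"fingers":8,"x":0,"y":0,"z":0,"rx":0,"ry":0,"rz":0},{"fingers":8,"x":0,"y":0,"z":0,"rx":0,"ry":0,"rz":0}]' >/dev/null; python3 -c "from u import *;look()"; done
python3 -c "
from u import *
p,d=snapshot('scene');cv2.imwrite('pics/s2.png',p)"
```

```text
t 11.07 tilt [(0.1579, 1419), (0.1628, 437)] lever 0.449 r 80.4 Frad 1.4 Ftan -2.8 open 13.3 grip 24.9
t 11.43 tilt [(0.1517, 1455), (0.1544, 441)] lever 0.449 r 80.4 Frad 2.0 Ftan -3.8 open 13.4 grip 24.9
```

View pics/s2.png

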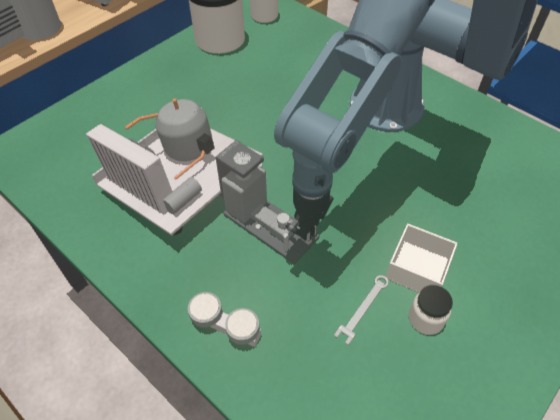

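The unit's plate at (180,190) has started to sink, at about 0.02 rad/s, and the gripper still holds the pin at (310,225). That rate is good, so I'll hold here.

```bash
for i in 1 2; do python3 -m jog '[{"fingers":8,"x":0,"y":0,"z":0,"rx":0,"ry":0,"rz":0},{"fingers":8,"x":0,"y":0,"z":0,"rx":0,"ry":0,"rz":0},{"fingers":8,"x":0,"y":0,"z":0,"rx":0,"ry":0,"rz":0},{"fingers":8,"x":0,"y":0,"z":0,"rx":0,"ry":0,"rz":0},{"fingers":8,"x":0,"y":0,"z":0,"rx":0,"ry":0,"rz":0},{"fingers":8,"x":0,"y":0,"z":0,"rx":0,"ry":0,"rz":0},{"fingers":8,"x":0,"y":0,"z":0,"rx":0,"ry":0,"rz":0},{"fingers":8,"x":0,"y":0,"z":0,"rx":0,"ry":0,"rz":0}]' >/dev/null; python3 -c "from u import *;look()";done
```

```text
t 12.57 tilt [(0.1151, 1456), (0.1176, 422)] lever 0.449 r 80.4 Frad 1.7 Ftan -3.2 open 12.9 grip 24.9
t 13.68 tilt [(0.0681, 1388), (0.0724, 445)] lever 0.449 r 80.4 Frad 1.4 Ftan -3.3 open 12.9 grip 24.9
```

```bash
for i in 1 2 3; do python3 -m jog '[{"fingers":8,"x":0,"y":0,"z":0,"rx":0,"ry":0,"rz":0},{"fingers":8,"x":0,"y":0,"z":0,"rx":0,"ry":0,"rz":0},{"fingers":8,"x":0,"y":0,"z":0,"rx":0,"ry":0,"rz":0},{"fingers":8,"x":0,"y":0,"z":0,"rx":0,"ry":0,"rz":0},{"fingers":8,"x":0,"y":0,"z":0,"rx":0,"ry":0,"rz":0},{"fingers":8,"x":0,"y":0,"z":0,"rx":0,"ry":0,"rz":0}]' >/dev/null; python3 -c "from u import *;look()";done
```

```text
t 14.53 tilt [(0.024, 1435), (0.026, 431)] lever 0.449 r 80.4 Frad 1.8 Ftan -3.0 open 13.5 grip 24.9
t 15.38 tilt [(0.0025, 1388), (0.0057, 449)] lever 0.453 r 80.4 Frad 1.3 Ftan -1.6 open 13.2 grip 25.0
t 16.23 tilt [(0.0031, 1403), (0.0051, 441)] lever 0.452 r 80.4 Frad 2.4 Ftan -1.3 open 13.0 grip 25.0
```

```bash
python3 -m jog '[{"fingers":8,"x":-0.2,"y":5.2,"z":0,"rx":0,"ry":0,"rz":3.7},{"fingers":8,"x":-0.7,"y":10.3,"z":0,"rx":0,"ry":0,"rz":7.4},{"fingers":8,"x":-1.5,"y":15.4,"z":0,"rx":0,"ry":0,"rz":11.1},{"fingers":8,"x":-2.7,"y":20.4,"z":0,"rx":0,"ry":0,"rz":14.8},{"fingers":8,"x":-4.1,"y":25.4,"z":0,"rx":0,"ry":0,"rz":18.5},{"fingers":8,"x":-5.9,"y":30.2,"z":0,"rx":0,"ry":0,"rz":22.2},{"fingers":8,"x":-5.9,"y":30.2,"z":0,"rx":0,"ry":0,"rz":22.2},{"fingers":8,"x":-5.9,"y":30.2,"z":0,"rx":0,"ry":0,"rz":22.2}]'; python3 -c "from u import *;look()"
```

```text
time: 17.32
ee_pos: [0.5905, 0.1568, 0.0887]
tcp_rot: [-3.141, -0.0, 1.151]
contact_force: [-4.3, 0.1, 12.4]
opening: 0.0133
gripper_force: 25.4
t 17.32 tilt [(0.0025, 1368), (0.0065, 388)] lever 0.083 r 79.5 Frad -1.6 Ftan 4.0 open 13.3 grip 25.4
```

```bash
for i in 1 2; do python3 -m jog '[{"fingers":8,"x":0,"y":0.5,"z":0,"rx":0,"ry":0,"rz":0.35},{"fingers":8,"x":0,"y":1,"z":0,"rx":0,"ry":0,"rz":0.7},{"fingers":8,"x":0,"y":1,"z":0,"rx":0,"ry":0,"rz":0.7}]'|grep contact; python3 -c "
from u import *
s=read_state();print(s['ee_pos'],s['contact_force'],s['wrist_torque'])";done
```

```text
contact_force: [-4.4, 1.0, 13.5]
[0.5910608  0.1565831  0.08869637] [-4.44474315  0.99897704 13.4767584 ] [0.20783156 0.76620207 0.12327474]
contact_force: [-7.1, 0.7, 15.6]
[0.59152093 0.15636103 0.0886753 ] [-7.09631967  0.67892788 15.59774451] [0.29050275 0.9653717  0.17232137]
```

```bash
for i in 1 ; do python3 -m jog '[{"fingers":8,"x":0,"y":0.5,"z":0,"rx":0,"ry":0,"rz":0.35},{"fingers":8,"x":0,"y":1,"z":0,"rx":0,"ry":0,"rz":0.7},{"fingers":8,"x":0,"y":1,"z":0,"rx":0,"ry":0,"rz":0.7}]'|grep contact; python3 -c "
from u import *
s=read_state();print(s['ee_pos'],s['contact_force'],s['wrist_torque']);look()";done
```

```text
contact_force: [-9.1, 2.8, 16.5]
[0.59196385 0.15609161 0.08869138] [-9.05692669  2.77125919 16.51032635] [0.31294871 1.34114839 0.09566075]
t 18.55 tilt [(0.0027, 1390), (0.0059, 378)] lever 0.062 r 79.4 Frad -1.1 Ftan 9.4 open 13.1 grip 25.9
```

```bash
python3 -c "
from u import *
s,p,d=shot('wrist');cv2.imwrite('pics/w3.png',cv2.resize(p[200:400,180:380],(800,600)[::-1] if 0 else (600,600),interpolation=cv2.INTER_CUBIC));q,d=snapshot('side');cv2.imwrite('pics/s3.png',cv2.resize(q[190:270,220:320],(750,600),interpolation=cv2.INTER_CUBIC))"
```

```text
(no output)
```

View pics/w3.png

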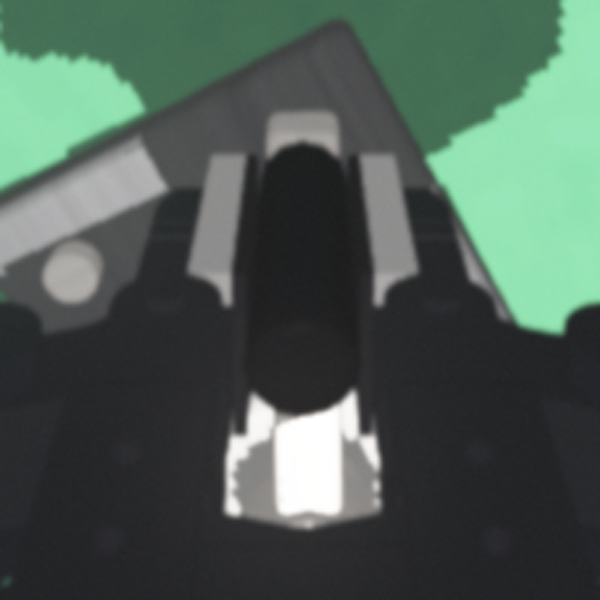

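The fingers hide the stop pin here; the lever runs straight between the pads. I'll push on in small steps and read the force.

```bash
for i in 1 ; do python3 -m jog '[{"fingers":8,"x":0,"y":0.5,"z":0,"rx":0,"ry":0,"rz":0.35},{"fingers":8,"x":0,"y":0.8,"z":0,"rx":0,"ry":0,"rz":0.6},{"fingers":8,"x":0,"y":0.8,"z":0,"rx":0,"ry":0,"rz":0.6}]'|grep contact; python3 -c "
from u import *
s=read_state();print(s['ee_pos'],s['contact_force'],s['wrist_torque']);look()";done
```

```text
contact_force: [-8.5, 2.4, 16.1]
[0.59274144 0.15573321 0.08864677] [-8.45019273  2.43341098 16.10980018] [0.28276808 1.24055651 0.05975409]
t 19.12 tilt [(0.0023, 1395), (0.0059, 361)] lever 0.051 r 79.4 Frad -1.3 Ftan 8.7 open 13.5 grip 25.8
```

```bash
for i in 1 2; do python3 -m jog '[{"fingers":8,"x":0,"y":0.5,"z":0,"rx":0,"ry":0,"rz":0.35},{"fingers":8,"x":0,"y":0.8,"z":0,"rx":0,"ry":0,"rz":0.6},{"fingers":8,"x":0,"y":0.8,"z":0,"rx":0,"ry":0,"rz":0.6}]'|grep contact; python3 -c "
from u import *
look()";done
```

```text
contact_force: [-10.5, 2.6, 17.2]
t 19.6 tilt [(0.0023, 1409), (0.0065, 369)] lever 0.045 r 79.4 Frad -2.1 Ftan 10.7 open 13.4 grip 26.0
contact_force: [-8.2, 1.4, 16.0]
t 20.07 tilt [(0.0019, 1387), (0.0071, 358)] lever 0.03 r 79.3 Frad -2.3 Ftan 8.0 open 13.3 grip 25.8
```

```bash
for i in 1 2; do python3 -m jog '[{"fingers":8,"x":0,"y":0.4,"z":0,"rx":0,"ry":0,"rz":0.35},{"fingers":8,"x":0,"y":0.8,"z":0,"rx":0,"ry":0,"rz":0.6},{"fingers":8,"x":0,"y":0.8,"z":0,"rx":0,"ry":0,"rz":0.6}]'|grep contact; python3 -c "
from u import *
look()";done
```

```text
contact_force: [-9.9, 2.4, 16.0]
t 20.55 tilt [(0.0029, 1384), (0.0057, 379)] lever 0.024 r 79.3 Frad -2.1 Ftan 10.0 open 13.2 grip 25.9
contact_force: [-12.3, 3.2, 18.6]
t 21.02 tilt [(0.0028, 1396), (0.0055, 386)] lever 0.022 r 79.3 Frad -2.5 Ftan 12.5 open 13.4 grip 26.2
```

```bash
for i in 1; do python3 -m jog '[{"fingers":8,"x":0,"y":0.3,"z":0,"rx":0,"ry":0,"rz":0.2},{"fingers":8,"x":0,"y":0.5,"z":0,"rx":0,"ry":0,"rz":0.4},{"fingers":8,"x":0,"y":0.5,"z":0,"rx":0,"ry":0,"rz":0.4}]'|grep contact; python3 -c "
from u import *
look()";done
```

```text
contact_force: [-13.3, 4.7, 19.9]
t 21.5 tilt [(0.0028, 1425), (0.0066, 371)] lever 0.022 r 79.2 Frad -1.6 Ftan 14.0 open 13.6 grip 26.5
```

```bash
python3 -m jog '[{"fingers":8,"x":0,"y":-1.5,"z":0,"rx":0,"ry":0,"rz":-1},{"fingers":8,"x":0,"y":-3,"z":0,"rx":0,"ry":0,"rz":-2},{"fingers":8,"x":0,"y":-3,"z":0,"rx":0,"ry":0,"rz":-2}]'|grep contact; python3 -c "from u import *;look()"
python3 -m jog '[{"fingers":20,"x":0,"y":0,"z":0,"rx":0,"ry":0,"rz":0},{"fingers":40,"x":0,"y":0,"z":0,"rx":0,"ry":0,"rz":0},{"fingers":40,"x":0,"y":0,"z":0,"rx":0,"ry":0,"rz":0}]'; python3 -c "from u import *;look()"
```

```text
contact_force: [-4.3, 0.2, 13.7]
t 21.98 tilt [(0.0027, 1366), (0.0071, 364)] lever 0.028 r 79.3 Frad -1.7 Ftan 4.0 open 13.3 grip 25.4
time: 22.45
ee_pos: [0.5943, 0.1544, 0.0866]
tcp_rot: [-3.14, 0.001, 1.089]
contact_force: [0.1, -0.5, 0.2]
opening: 0.0401
gripper_force: 0.0
t 22.45 tilt [(0.0027, 1411), (0.0061, 356)] lever 0.027 r 78.8 Frad -0.5 Ftan -0.3 open 40.1 grip 0.0
```

Free of the pin. I'll retreat straight up and check the lever.

```bash
python3 -m jog '[{"fingers":40,"x":0,"y":0,"z":-30,"rx":0,"ry":0,"rz":0},{"fingers":40,"x":0,"y":0,"z":-80,"rx":0,"ry":0,"rz":0},{"fingers":40,"x":0,"y":0,"z":-130,"rx":0,"ry":0,"rz":0},{"fingers":40,"x":0,"y":0,"z":-173,"rx":0,"ry":0,"rz":0},{"fingers":40,"x":0,"y":0,"z":-173,"rx":0,"ry":0,"rz":0},{"fingers":40,"x":0,"y":0,"z":-173,"rx":0,"ry":0,"rz":0}]'
python3 - <<'E'
from u import *
s,p,d=shot('wrist'); cv2.imwrite('pics/w4.png',cv2.resize(p[150:300,200:360],(640,600),interpolation=cv2.INTER_CUBIC)); np.save('d_w4.npy',d)
c=camera_info('wrist');K=np.array(c['K']);M=T(s)@np.array(c['tool_from_camera'])
v,u=np.mgrid[150:290,230:330]; dd=d[v,u]
P=(np.stack([u,v,np.ones_like(u)],-1)@np.linalg.inv(K).T)*dd[...,None]@M[:3,:3].T+M[:3,3]
m=(dd>0)&(P[...,2]>.112)&(P[...,2]<.13)&(v<215); q=P[m]; pin=(q.min(0)+q.max(0))/2; e=pin[:2]-[.560,.0834]
print(len(q),pin,np.linalg.norm(e),np.degrees(np.arctan2(e[1],e[0])))
look()
E
```

```text
time: 23.3
ee_pos: [0.5944, 0.1543, 0.2594]
tcp_rot: [-3.141, 0.001, 1.088]
contact_force: [-0.7, 0.0, -0.6]
opening: 0.0399
gripper_force: 0.0
244 [0.59458838 0.15449985 0.11786164] 0.07906670461926323 64.05818546056389
t 23.35 tilt [(0.0024, 1395), (0.0062, 556)] lever 0.03 r 78.7 Frad 0.1 Ftan -0.4 open 40.1 grip 0.0
```

View pics/w4.png

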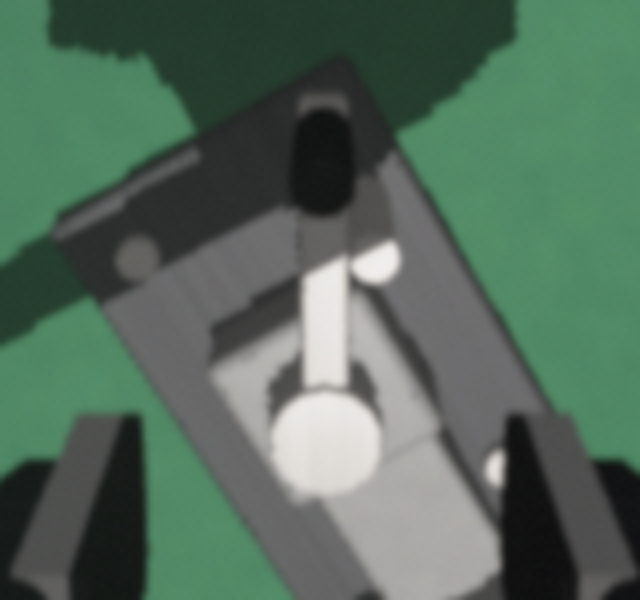

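The lever (at (325,320)) touches the stop pin (at (377,262)), the unit is down and steady, and the gripper is clear. Handing in.

```bash
python3 -c "from plant import *;print(job_done())"
```

```text
the job is handed in; nothing more can be done
None
```

The job is handed in: the unit sank at about 0.02–0.05 rad/s until all its feet stood on the bench, the valve is shut with its lever against the stop pin, and the gripper is clear; no verdict came back.

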